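Clip the cap tin back into the bar's wall box

ROBOT

A 6-joint arm with a two-finger parallel gripper is mounted at the origin on the work surface. World frame = base frame: x ahead of the robot, y to its left, z up, the work surface at z = 0. Lengths are in m, angles in rad, forces in N, time in s.
With the tool pointing down it reaches from about 0.25 to 0.725 m from the base axis. Payload 4 kg.
Tool frame: the origin (TCP) lies midway between the tips of the shut fingers; the grasp point (between the pads) lies 19 mm behind it; z points along the fingers, y is the line along which they close (so a half turn about z gives the same grasp; the last joint's range is limited). The gripper opens to 85 mm and grips with 20 to 120 N. Pads are 22 mm wide; open, the fingers measure 114 mm over their backs; the gripper's body (76 mm by 85 mm) begins 54 mm behind the grasp point. The pads swing forward as they close: fully open they stand 13 mm farther back than shut.
Start: joints at [1.127, 0.241, 0.005, 1.335, 0, 1.571], TCP at [0.215, 0.452, 0.231] pointing down, gripper open.
Joint ranges: [-2.72, 2.72], [-1.05, 1.87], [-1.09, 1.28], [-1.99, 2.15], [-1.42, 1.44], [-3.14, 3.14]. Speed limits (rad/s): [2.79, 2.79, 3.14, 3.14, 3.14, 3.14].

INTERFACE

Orientations are given as a unit quaternion [x, y, z, w].
In Python, from workcell import bot gives the robot as it stands. The module is installed in compiled form; this text tells all that it offers.
- The arm moves only by the tool drive_tool, never from a script. Its arguments are lists of equal length, an entry for each row: "slide": the shift along the tool's x, y, z scaled (see below), a list of three; "rotation": the turn, a rotation vector about the tool's x, y, z scaled (see below), a list of three. A call has exactly 8 rows; each row is the pose to reach, as a shift and turn from the pose commanded when the call began, along the tool's axes at that moment; what a row does not reach only later rows make up. The controller multiplies each number of a shift by 250 mm and each number of a turn by 0.5 rad. A row lasts 1/8 s, in which the tool goes at most 62.5 mm and 10.7 degrees, less where a joint would pass 70% of its speed; a pose out of reach is approached as far as the arm can. A call with a number of a shift or a turn outside -1 to 1 is refused whole. A call with a gripper value outside its range is refused whole. "gripper" is the opening, from 0 (shut) to 1 (fully open), set as the call begins (left out, the last holds). The fingers move at their own pace and stop on an object; the grip force is fixed at half the most. Time passes only in rows, so rows that repeat a pose let the fingers close, or fill a call up. It gives the time, the measured TCP pose, the force, the opening and the grip force at its end, in the units of the state.
- bot.get_obs(): the state, without advancing time (a new reading comes with each control period).
- bot.camera(name): name is "side" or "top" or "wrist"; returns a dict with "image" (400x640x3 uint8, red, green, blue), "z_map" (400x640 float32, m along the optical axis (not along the pixel's ray), 0 where there is no reading), "camera_matrix" (3x3 intrinsics, pixels), "k1" (the pictures are not rectified: a ray, as slopes to the right and down, at radius r is drawn at 1 + k1 r^2 times it, then the intrinsics apply), "xyz" and "orientation" of the camera in the world. Camera axes: x right, y up, looking along -z (the intrinsics and any distortion apply to the point x, -y, -z); pixel columns grow to the right and rows downward; lengths in m; the calibration is good to about 2 mm. A picture is of the moment at which its call begins.
- bot.job_done(): hands the job in; it is judged then, once.
The state is a dict: "clock": time; "joint_pos": joint angles; "joint_vel": joint speeds; "tau": joint torques, N m; "eef_pos": TCP position; "tool_rot": TCP orientation; "ft_force": force on the tool from outside, world axes, zero at the start; "ft_torque": the same for the moment, N m; "grip_width": finger opening in m; "grasp_force": force on a finger pad.
Only numpy, scipy, OpenCV 4.12 (cv2) and the standard library are available. Lean on these libraries where they do the work, as an engineer would, in place of code of your own. Each camera call takes 0.05 s, during which the arm holds its last target. There are 200 camera calls.

TASK

The emptied bottle-cap tin (the rectangular steel tin with the wooden grip) goes back into its green wall box: push it down past the spring flap until it stands fully home on the box floor and the flap has snapped shut over its rim, then let go. Leave the round tin with the same grip standing where it is.

Things in the scene. Friction and masses are not known exactly. Their poses are not given: they have to be found in the camera images.
- tin_grip (a point): Cap tin: loose open rectangular steel tin, 70 (x) by 90 mm (y), rim 50 mm high, 0.24 kg, on the shelf. A central stem carries a dark wooden grip block 44 (x) by 14 (y, pinch here) by 38 mm (z). Site: centre of that block, 81 mm above the tin's underside. z up; a half turn changes nothing.
- bay (a point): Floor centre of the open-topped bay, 84 (x, -43 to 41) by 112 mm (y), in the fixed green wall box, smooth; 8 mm above the shelf. x to the flap side, y along the flap, z up. The tin's x goes along the bay's x, either way round. Above the floor: side walls with flares end at 49, back wall with flare at 89. Seated, the tin stands on the floor, grip centre 81 above this point.
- flap (a joint): Polished steel spring flap on the bay's +x side, 64 mm wide, hinged at the bottom: 0 rad shut, + as its top swings out, stop 0.5. Shut, its lip (54 to 58 above bay floor) reaches in to x=+21, over a seated tin's rim; above it a lead-in slopes outward to x=52 at height 95. A tin pressed straight down (about 5 to 10 N, more than its weight) opens it 0.1 to 0.4; it snaps shut once the tin is 4 mm from the floor.
- pot_grip (a point): Not to be moved: loose round open steel tin, 74 mm in diameter, rim 50 mm high, 0.22 kg, on the shelf, with the same wooden grip block as the cap tin. Site: centre of that block, 81 mm above the underside; x along the block's 44 length, y across its 14 thickness, z up.
Mind the look-alikes: they are no part of the job. What is shaped like the part that bears bay but blue is not meant.

How it is judged:
By the outcome, as a careful person would: the job done as asked, in the order asked, and still so for the second after the job is handed in, with the robot touching nothing.
It also fails if it takes over 42 s, if anything falls off the work surface, if the arm or the gripper's body presses on something with over 40 N, if the wrist force passes 120 N, or if a joint passes its speed limit or range.

## Working session

There is one attempt and no reset: what is moved stays moved. The work goes in short steps, Python scripts to look and compute and a tool call to move; the robot and the scene stay as the last step left them, time stands still between calls to the robot, and variables do not carry over. Pictures are saved under pics/ and viewed, at most 10 in all, crops included, and the job is handed in when it is done.

Besides the shell and the picture viewer there is one more tool, called by a JSON object that holds its "op" and its "data", one argument or row to a line. drive_tool: Moves the arm, as the interface text tells. Shifts and turns lie within -1 to 1; 1 stands for 250 mm of shift or 0.5 rad of turn. Its arguments: {"type":"object","properties":{"slide":{"type":"array","items":{"type":"array","items":{"type":"number"}}},"rotation":{"type":"array","items":{"type":"array","items":{"type":"number"}}},"gripper":{"type":"number"}},"required":["slide","rotation"]}

```bash
mkdir -p pics
cat > h.py <<'E'
import numpy as np, cv2
from scipy.spatial.transform import Rotation as R
from workcell import bot
def pts(c):
    """world xyz for every pixel, from z_map"""
    K=c["camera_matrix"];h,w=c["z_map"].shape
    u,v=np.meshgrid(np.arange(w),np.arange(h))
    p=cv2.undistortPoints(np.stack([u,v],-1).reshape(-1,1,2).astype(float),np.array(K,float),np.array([c["k1"],0,0,0.]))[:,0]
    z=c["z_map"].reshape(-1)
    q=np.c_[p[:,0]*z,-p[:,1]*z,-z]
    return (R.from_quat(c["orientation"]).apply(q)+c["xyz"]).reshape(h,w,3)
def snap(n,f):
    c=bot.camera(n);cv2.imwrite("pics/"+f,c["image"][:,:,::-1]);np.savez("pics/"+f+".npz",**c);return c
E
python3 - <<'E'
from h import *
a=snap("top","top0.png");b=snap("side","side0.png")
for c in(a,b):print(c["xyz"],c["orientation"],c["k1"],c["camera_matrix"])
o=bot.get_obs();print(o["clock"],o["eef_pos"],o["tool_rot"],o["ft_force"],o["grip_width"])
E
```

```text
[3.29014380e-01 2.28031881e-04 1.31363422e+00] [-0.03828648  0.05385723  0.710419   -0.70066996] -0.0942363424606038 [[485.52362859   0.         321.12415958]
 [  0.         485.52362859 197.54030208]
 [  0.           0.           1.        ]]
[ 0.10424653 -0.78413849  0.88681069] [ 0.39501311 -0.09025874 -0.2078517   0.89028966] 0.04845065635974335 [[487.09148803   0.         325.81005034]
 [  0.         487.09148803 193.00683507]
 [  0.           0.           1.        ]]
0.1 [0.21443625 0.45106023 0.23049068] [ 2.20081160e-01  9.75481106e-01 -9.23896215e-04 -2.03929739e-04] [ 0.11894876 -0.30354149  0.25947763] 0.08539333150129026
```

View pics/top0.png

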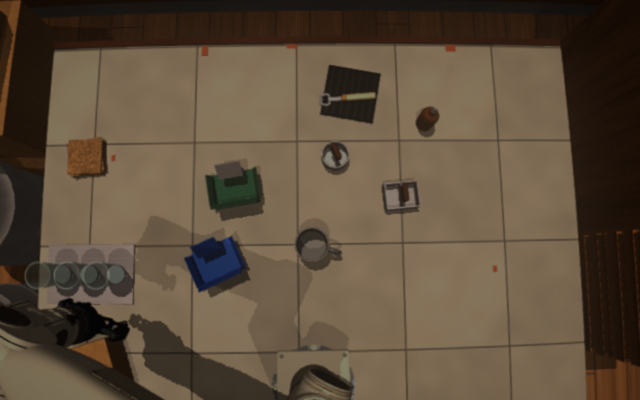

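View pics/side0.png

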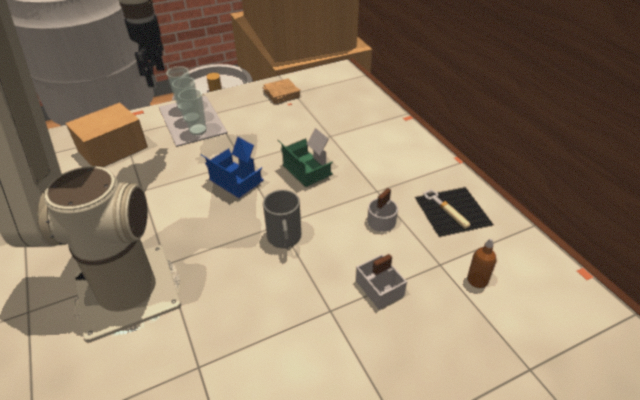

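Top view: the rectangular tin is at (401,195), the round tin at (335,156), and the green box at (235,187) with its steel flap on the upper edge (230,170). The blue look-alike is at (216,262). The side view agrees.

Run:
```python
from h import *
def rect(p):
    r=cv2.minAreaRect((p[:,:2]*1000).astype(np.float32));return np.round(r[0],1),np.round(r[1],1),round(r[2],1)
for n,boxes in(("top",dict(tin=(375,170,425,220),pot=(315,135,355,175),box=(200,150,270,220))),("side",dict(tin=(345,245,415,310),pot=(360,185,402,232),box=(275,125,335,190)))):
    c=np.load(f"pics/{n}0.png.npz");P=pts(c);hsv=cv2.cvtColor(c["image"],cv2.COLOR_RGB2HSV)
    for k,(x0,y0,x1,y1) in boxes.items():
        q=P[y0:y1,x0:x1].reshape(-1,3);h=hsv[y0:y1,x0:x1].reshape(-1,3)
        print(n,k,"zmax",np.percentile(q[:,2],[1,50,99,100]).round(3))
        if k!="box":
            for lo,hi in((.085,.112),(.04,.06)):
                m=(q[:,2]>lo)&(q[:,2]<hi);print("  z",lo,m.sum(),rect(q[m]) if m.sum()>3 else "", q[m].mean(0).round(4))
        else:
            g=(h[:,0]>50)&(h[:,0]<95)&(h[:,1]>90)
            for lo,hi in((.004,.02),(.04,.062),(.062,.085),(.085,.105)):
                m=g&(q[:,2]>lo)&(q[:,2]<hi);print("  green z",lo,m.sum(),rect(q[m]) if m.sum()>3 else "")
            m=~g&(q[:,2]>.05);print("  flap",m.sum(),rect(q[m]),q[m].mean(0).round(4))
im=cv2.imread("pics/top0.png");s=cv2.imread("pics/side0.png")
f=lambda a:cv2.resize(a,(400,400),interpolation=cv2.INTER_CUBIC)
cv2.imwrite("pics/crop.png",np.hstack([f(im[145:225,195:275]),f(s[115:195,265:345])]))
```

```text
top tin zmax [-0.005  0.003  0.102  1.314]
  z 0.085 110 (array([ 500. , -241.6]), array([42.1, 14.8]), 4.2) [ 0.4997 -0.2406  0.0982]
  z 0.04 216 (array([ 500.7, -243.1]), array([71.1, 89.2]), 5.2) [ 0.5003 -0.2442  0.049 ]
top pot zmax [-0.005  0.003  0.103  1.314]
  z 0.085 99 (array([611.3, -67.7]), array([44.5, 13.5]), 25.3) [ 0.61   -0.068   0.0994]
  z 0.04 141 (array([610.8, -69. ]), array([72.1, 72.6]), 89.4) [ 0.6115 -0.0689  0.0491]
top box zmax [-0.005  0.004  0.108  1.314]
  green z 0.004 244 (array([532.5, 204.7]), array([ 72.6, 106.7]), 10.2)
  green z 0.04 0 
  green z 0.062 2 
  green z 0.085 19 (array([477.6, 194.4]), array([  9.8, 100.9]), 9.5)
  flap 813 (array([435.4, 151.3]), array([334.4, 157.2]), 29.7) [0.5285 0.2001 0.1106]
side tin zmax [-0.003  0.002  0.101  0.887]
  z 0.085 170 (array([ 498.5, -242.2]), array([43. , 13.7]), 4.7) [ 0.4973 -0.2442  0.0965]
  z 0.04 511 (array([ 500. , -241.4]), array([73.6, 93.4]), 5.5) [ 0.4966 -0.2462  0.0473]
side pot zmax [-0.003  0.004  0.102  0.887]
  z 0.085 118 (array([609.4, -66.6]), array([45.6, 14.3]), 26.0) [ 0.6073 -0.0692  0.096 ]
  z 0.04 238 (array([608.5, -68.8]), array([71.4, 72.1]), 57.5) [ 0.6054 -0.0723  0.0473]
side box zmax [-0.003  0.005  0.108  0.887]
  green z 0.004 162 (array([523.7, 204.9]), array([ 85.9, 123.3]), 5.5)
  green z 0.04 103 (array([518.3, 200.6]), array([ 78.4, 140.1]), 5.2)
  green z 0.062 37 (array([484.8, 191.4]), array([  4.3, 100.1]), 8.6)
  green z 0.085 12 (array([477.6, 171.2]), array([ 3.4, 66.2]), 11.5)
  flap 655 (array([ 360.9, -261.4]), array([1155.8,  143.9]), 70.9) [0.5258 0.1845 0.0981]
```

View pics/crop.png

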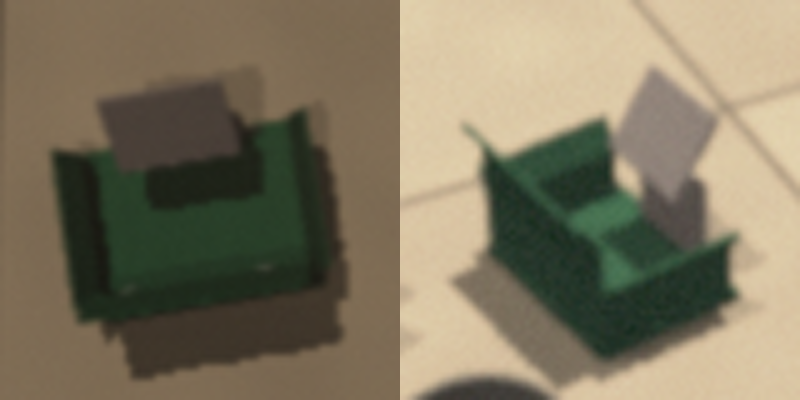

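{"op": "drive_tool", "data": {
  "slide": [
    [-0.1, -0.04, -0.06],
    [-0.25, -0.1, -0.15],
    [-0.42, -0.16, -0.25],
    [-0.6, -0.22, -0.35],
    [-0.76, -0.28, -0.4],
    [-0.9, -0.34, -0.4],
    [-1, -0.37, -0.4],
    [-1, -0.37, -0.4]
  ],
  "rotation": [
    [0, 0, -0.1],
    [0, 0, -0.25],
    [0, 0, -0.42],
    [0, 0, -0.6],
    [0, 0, -0.76],
    [0, 0, -0.9],
    [0, 0, -1],
    [0, 0, -1]
  ]
}}

```text
clock: 1.1
eef_pos: [0.4015, 0.2594, 0.3307]
tool_rot: [-0.026, 1.0, -0.0, -0.001]
ft_force: [-0.3, -0.2, 0.1]
grip_width: 0.0857
grasp_force: 0.0
```

```bash
cat >> h.py <<'E'
def plan(p,yaw):
    """slide/rotation numbers to bring TCP to p, tool y axis at yaw (deg), pointing down"""
    o=bot.get_obs();r=R.from_quat(o["tool_rot"])
    y=np.radians(yaw);Y=np.array([np.cos(y),np.sin(y),0]);Z=np.array([0,0,-1.]);X=np.cross(Y,Z)
    t=R.from_matrix(np.c_[X,Y,Z])
    print("slide",(r.inv().apply(np.array(p)-o["eef_pos"])/.25).round(3),"rot",((r.inv()*t).as_rotvec()/.5).round(3))
def st():
    o=bot.get_obs();M=R.from_quat(o["tool_rot"]).as_matrix()
    print(round(o["clock"],2),"tcp",o["eef_pos"].round(4),"yaw",np.degrees(np.arctan2(M[1,1],M[0,1])).round(2),"tilt",M[:,2].round(4),"F",o["ft_force"].round(1),"w",round(float(o["grip_width"]),4),"gf",o["grasp_force"],"j",np.round(o["joint_pos"],2))
E
python3 - <<'E'
from h import *
c=snap("wrist","w1.png");st();print(c["xyz"]);P=pts(c);print(P[200,320])
E
```

```text
1.15 tcp [0.4008 0.2601 0.3308] yaw 93.08 tilt [-1.3e-03 -4.0e-04 -1.0e+00] F [-0.2  0.3  0.8] w 0.0857 gf 0.0 j [0.58 0.18 0.18 1.58 0.   0.52]
[0.33240582 0.25602876 0.47292459]
[ 0.46174065  0.26475415 -0.00115449]
```

View pics/w1.png

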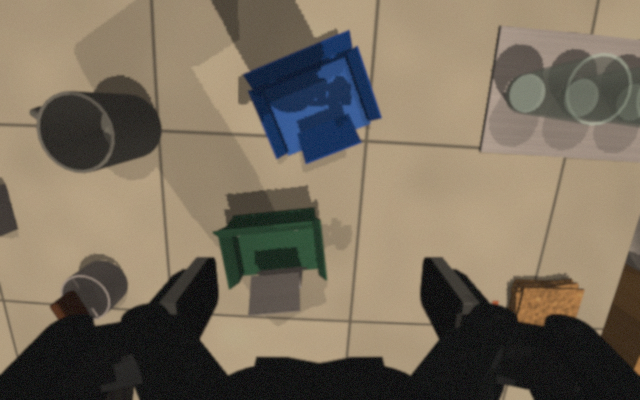

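The wrist view shows the green box clearly at (273,245), with the back wall above and the flap at (275,290). The blue box is at (315,100).

Run:
```python
from h import *
c=np.load("pics/w1.png.npz");P=pts(c);hsv=cv2.cvtColor(c["image"],cv2.COLOR_RGB2HSV)
m=np.zeros((400,640),bool);m[195:325,205:335]=1
m&=(P[...,2]>.003)&(P[...,2]<.12)
g=m&(hsv[...,0]>50)&(hsv[...,0]<95)&(hsv[...,1]>90); f=m&~g&(P[...,2]>.055)
# yaw: back-wall top edge line & flap rect
b=P[g&(P[...,2]>.085)];vx=cv2.fitLine(b[:,:2].astype(np.float32),cv2.DIST_HUBER,0,.001,.001).ravel()
print("back top",len(b),b.mean(0),"yaw",np.degrees(np.arctan2(-vx[0],vx[1])), "y-extent")
q=P[f];r=cv2.minAreaRect((q[:,:2]*1000).astype(np.float32));print("flap",len(q),r)
fl=P[g&(P[...,2]<.012)];print("floor",len(fl),cv2.minAreaRect((fl[:,:2]*1000).astype(np.float32)),np.median(fl[:,2]))
for yaw in(8.5,):
    a=np.radians(yaw);Rm=np.array([[np.cos(a),np.sin(a)],[-np.sin(a),np.cos(a)]])
    L=lambda s:np.c_[s[:,:2]@Rm.T*1000,s[:,2]*1000]
    for nm,mm in(("green",g),("steel",m&~g)):
        A=L(P[mm])
        for lo in range(4,112,8):
            s=A[(A[:,2]>=lo)&(A[:,2]<lo+8)]
            if len(s)>4:print(nm,lo,len(s),"x",np.percentile(s[:,0],[2,50,98]).round(1),"y",np.percentile(s[:,1],[2,10,50,90,98]).round(1))
print(Rm)
```

```text
back top 406 [0.47335493 0.20330283 0.0930734 ] yaw -171.27142 y-extent
flap 2446 ((525.36328125, 204.96212768554688), (111.60003662109375, 135.64141845703125), 9.152715682983398)
floor 2251 ((526.0054321289062, 203.87985229492188), (90.48753356933594, 109.22587585449219), 9.008941650390625) 0.007552148883659071
green 4 2251 x [506.6 558.6 592.1] y [ 71.1  79.  125.8 169.8 176.7]
green 12 95 x [505.2 506.4 588.2] y [ 69.5  70.  113.6 165.  177.4]
green 20 93 x [505.2 506.5 579.6] y [ 69.5  69.8 110.1 165.7 180.4]
green 28 104 x [505.2 506.5 579.4] y [ 69.2  69.6 105.8 165.3 179.1]
green 36 225 x [505.5 537.5 584.5] y [ 66.9  67.8 100.7 182.  183. ]
green 44 319 x [505.6 539.4 586.1] y [ 62.6  63.7  98.5 186.1 187.4]
green 52 245 x [505.5 526.4 585.4] y [ 60.5  61.3 114.7 189.3 190.5]
green 76 103 x [505.  507.4 510. ] y [ 70.2  79.1 126.  173.6 181.5]
green 84 155 x [499.5 502.3 505.5] y [ 71.8  81.7 131.5 174.4 181.8]
green 92 274 x [493.9 496.2 499.7] y [ 74.   84.6 133.  173.1 181. ]
steel 4 861 x [504.8 576.8 598.5] y [ 69.7  81.2 120.8 160.2 178.2]
steel 12 207 x [505.5 592.7 59
[... 222 characters left out ...]
67.9 106.5 182.1 183.4]
steel 44 284 x [505.5 533.9 592.7] y [ 62.5  63.7  90.7 186.1 187.4]
steel 52 423 x [505.5 546.  592.8] y [ 57.6  58.7 123.7 192.  192.8]
steel 60 166 x [572.8 574.3 594.4] y [ 96.1 102.5 129.9 156.2 157.2]
steel 68 350 x [572.9 578.4 581.9] y [ 94.9 100.2 125.7 151.8 157. ]
steel 76 374 x [506.2 583.7 587.4] y [ 83.6  97.4 124.5 152.9 161.3]
steel 84 414 x [501.  589.1 592.8] y [ 72.2  96.8 124.8 152.8 161.9]
steel 92 437 x [494.4 594.1 598.2] y [ 69.4  96.  123.8 150.3 156.8]
steel 100 396 x [596.6 600.2 604.8] y [ 95.4 100.3 125.5 151.4 156.4]
steel 108 16 x [600.  601.9 603.3] y [ 96.8 100.3 130.7 153.3 155.6]
[[ 0.98901586  0.14780941]
 [-0.14780941  0.98901586]]
```

{"op": "drive_tool", "data": {
  "slide": [
    [-0.01, -0.1, 0],
    [-0.03, -0.25, 0],
    [-0.06, -0.42, 0],
    [-0.09, -0.6, 0],
    [-0.11, -0.76, 0],
    [-0.13, -0.9, 0],
    [-0.14, -1, 0],
    [-0.14, -1, 0]
  ],
  "rotation": [
    [0, 0, 0],
    [0, 0, 0],
    [0, 0, 0],
    [0, 0, 0],
    [0, 0, 0],
    [0, 0, 0],
    [0, 0, 0],
    [0, 0, 0]
  ]
}}

```text
clock: 2.15
eef_pos: [0.4495, 0.0128, 0.3311]
tool_rot: [-0.027, 1.0, 0.0, -0.0]
ft_force: [-0.6, -1.2, -0.5]
grip_width: 0.0856
grasp_force: 0.0
```

{"op": "drive_tool", "data": {
  "slide": [
    [-0.01, -0.1, 0.05],
    [-0.03, -0.25, 0.15],
    [-0.06, -0.42, 0.25],
    [-0.09, -0.6, 0.35],
    [-0.11, -0.76, 0.4],
    [-0.13, -0.9, 0.45],
    [-0.15, -1, 0.5],
    [-0.15, -1, 0.5]
  ],
  "rotation": [
    [0, 0, 0],
    [0, 0, 0],
    [0, 0, -0.02],
    [0, 0, -0.03],
    [0, 0, -0.04],
    [0, 0, -0.05],
    [0, 0, -0.06],
    [0, 0, -0.06]
  ]
}}

```text
clock: 3.15
eef_pos: [0.5012, -0.2338, 0.2046]
tool_rot: [-0.043, 0.999, 0.001, -0.001]
ft_force: [-0.7, 1.6, -0.8]
grip_width: 0.0854
grasp_force: 0.0
```

Run:
```python
from h import *
c=snap("wrist","w2.png");st();P=pts(c)
near=(np.hypot(P[...,0]-.5,P[...,1]+.242)<.07)
for lo,hi in((.09,.11),(.044,.056)):
    m=near&(P[...,2]>lo)&(P[...,2]<hi);q=P[m]
    print(lo,m.sum(),cv2.minAreaRect((q[:,:2]*1000).astype(np.float32)) if m.sum()>3 else "",np.median(q[:,2]))
plan([.5,-.242,.062],94.8)
```

```text
3.2 tcp [ 0.5012 -0.2331  0.2055] yaw 94.96 tilt [-0.0017  0.0017 -1.    ] F [-1.1  0.  -0.1] w 0.0854 gf 0.0 j [-0.44  0.36  0.1   1.31  0.   -0.52]
0.09 1025 ((499.27716064453125, -241.5596466064453), (42.97917938232422, 13.630977630615234), 4.904337406158447) 0.09897079725519103
0.044 1446 ((499.8754577636719, -241.33334350585938), (70.278076171875, 90.20529174804688), 5.033004283905029) 0.049192388147100835
slide [ 0.007 -0.036  0.574] rot [ 0.004 -0.003  0.006]
```

View pics/w2.png

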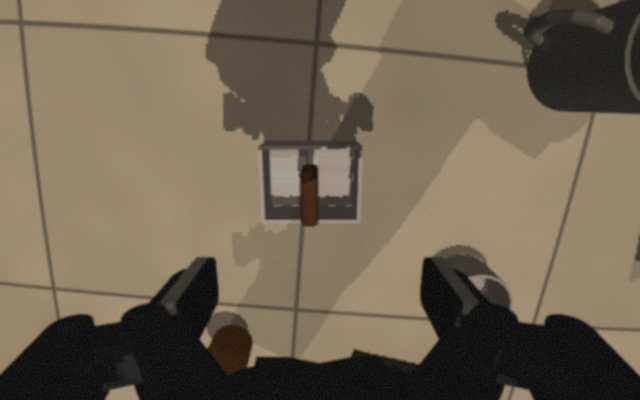

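The rectangular tin sits at (311,185), with its grip at (309,195) between the fingers. Going down to grasp it.

{"op": "drive_tool", "data": {
  "slide": [
    [0.008, -0.03, 0.06],
    [0.008, -0.034, 0.15],
    [0.008, -0.034, 0.25],
    [0.008, -0.034, 0.35],
    [0.008, -0.034, 0.43],
    [0.008, -0.034, 0.51],
    [0.008, -0.034, 0.56],
    [0.008, -0.034, 0.57]
  ],
  "rotation": [
    [0, 0, 0],
    [0, 0, 0],
    [0, 0, 0],
    [0, 0, 0],
    [0, 0, 0],
    [0, 0, 0],
    [0, 0, 0],
    [0, 0, 0]
  ]
}}

```text
clock: 4.2
eef_pos: [0.4994, -0.2423, 0.063]
tool_rot: [-0.043, 0.999, 0.0, -0.001]
ft_force: [-0.7, 0.1, 0.5]
grip_width: 0.0856
grasp_force: 0.0
```

{"op": "drive_tool", "data": {
  "slide": [
    [0, 0, 0],
    [0, 0, 0],
    [0, 0, 0],
    [0, 0, 0],
    [0, 0, 0],
    [0, 0, 0],
    [0, 0, 0],
    [0, 0, 0]
  ],
  "rotation": [
    [0, 0, 0],
    [0, 0, 0],
    [0, 0, 0],
    [0, 0, 0],
    [0, 0, 0],
    [0, 0, 0],
    [0, 0, 0],
    [0, 0, 0]
  ],
  "gripper": 0
}}

```text
clock: 5.2
eef_pos: [0.5, -0.2429, 0.0639]
tool_rot: [-0.043, 0.999, 0.0, 0.0]
ft_force: [-1.6, 1.6, 1.7]
grip_width: 0.0135
grasp_force: 61.9
```

```bash
python3 -c "
from h import *
st()"
```

```text
5.2 tcp [ 0.5    -0.2429  0.0639] yaw 94.95 tilt [ 1.e-04  3.e-04 -1.e+00] F [-1.6  1.6  1.7] w 0.0135 gf 61.86127066612244 j [-0.45  0.48 -0.11  0.98  0.   -0.54]
```

{"op": "drive_tool", "data": {
  "slide": [
    [0, 0, -0.03],
    [0, 0, -0.1],
    [0, 0, -0.2],
    [0, 0, -0.35],
    [-0.01, 0.06, -0.5],
    [-0.03, 0.15, -0.63],
    [-0.04, 0.26, -0.7],
    [-0.06, 0.4, -0.7]
  ],
  "rotation": [
    [0, 0, 0],
    [0, 0, 0],
    [0, 0, 0],
    [0, 0, 0],
    [0, 0, 0],
    [0, 0, 0],
    [0, 0, 0],
    [0, 0, 0]
  ]
}}

```text
clock: 6.2
eef_pos: [0.5072, -0.1424, 0.2408]
tool_rot: [-0.042, 0.999, -0.001, 0.002]
ft_force: [0.6, 0.3, -4.2]
grip_width: 0.0135
grasp_force: 61.2
```

{"op": "drive_tool", "data": {
  "slide": [
    [-0.02, 0.15, 0],
    [-0.04, 0.3, 0],
    [-0.07, 0.45, 0],
    [-0.09, 0.6, 0],
    [-0.11, 0.75, 0],
    [-0.13, 0.87, 0],
    [-0.14, 0.95, 0],
    [-0.14, 1, 0]
  ],
  "rotation": [
    [0, 0, 0],
    [0, 0, 0],
    [0, 0, 0],
    [0, 0, -0.03],
    [0, 0, -0.06],
    [0, 0, -0.1],
    [0, 0, -0.14],
    [0, 0, -0.14]
  ]
}}

```text
clock: 7.2
eef_pos: [0.5196, 0.1105, 0.2386]
tool_rot: [-0.078, 0.997, -0.0, -0.0]
ft_force: [0.1, 0.6, -2.9]
grip_width: 0.0131
grasp_force: 61.2
```

Run:
```python
from h import *
st();plan([.5257,.2052,.2],98.9)
```

```text
7.2 tcp [0.5196 0.1105 0.2386] yaw 98.97 tilt [-3.e-04 -7.e-04 -1.e+00] F [ 0.1  0.6 -2.9] w 0.0131 gf 61.21535539627075 j [ 0.21  0.3   0.1   1.38 -0.    0.05]
slide [-0.083  0.371  0.154] rot [-0.001 -0.001  0.002]
```

{"op": "drive_tool", "data": {
  "slide": [
    [-0.01, 0.04, 0.01],
    [-0.02, 0.1, 0.04],
    [-0.04, 0.18, 0.07],
    [-0.06, 0.26, 0.1],
    [-0.07, 0.32, 0.13],
    [-0.08, 0.36, 0.15],
    [-0.083, 0.371, 0.154],
    [-0.083, 0.371, 0.154]
  ],
  "rotation": [
    [0, 0, 0],
    [0, 0, 0],
    [0, 0, 0],
    [0, 0, 0],
    [0, 0, 0],
    [0, 0, 0],
    [0, 0, 0],
    [0, 0, 0]
  ]
}}

```text
clock: 8.2
eef_pos: [0.5258, 0.2047, 0.2003]
tool_rot: [-0.078, 0.997, -0.0, 0.0]
ft_force: [-0.4, -0.4, -2.9]
grip_width: 0.013
grasp_force: 61.2
```

Run:
```python
from h import *
w=snap("wrist","w3.png");s=snap("side","s3.png");st()
a=np.radians(8.9);e=np.array([[np.cos(a),np.sin(a)],[-np.sin(a),np.cos(a)]])
for n,c in(("w",w),("s",s)):
    P=pts(c);hsv=cv2.cvtColor(c["image"],cv2.COLOR_RGB2HSV)
    L=(P[...,:2]-[.5257,.2052])@e.T*1000;z=P[...,2]*1000
    near=(abs(L[...,0])<75)&(abs(L[...,1])<75)
    g=near&(hsv[...,0]>50)&(hsv[...,0]<95)&(hsv[...,1]>90)
    for lo in range(8,104,8):
        m=g&(z>=lo)&(z<lo+8)
        if m.sum()>8:print(n,"green",lo,m.sum(),np.percentile(L[m],[2,50,98],axis=0).round(1).tolist())
    m=near&(z>130)&(z<196)
    for lo in range(134,196,8):
        m=near&(z>=lo)&(z<lo+8)
        if m.sum()>8:print(n,"tin",lo,m.sum(),np.percentile(L[m],[2,50,98],axis=0).round(1).tolist())
cv2.imwrite("pics/c3.png",np.hstack([w["image"][::1,120:520,::-1],cv2.resize(s["image"][60:220,220:380,::-1],(400,400))]))
```

```text
8.3 tcp [0.5259 0.2043 0.2007] yaw 98.91 tilt [ 6.e-04 -1.e-04 -1.e+00] F [-0.5  1.  -3. ] w 0.0133 gf 61.18683099746704 j [ 0.37  0.38  0.12  1.31 -0.    0.22]
w green 8 361 [[-33.7, -55.8], [-24.0, 7.8], [-16.1, 55.5]]
w green 16 31 [[-34.6, -56.0], [-27.0, -55.7], [-17.6, 55.7]]
w green 24 29 [[-35.5, -56.2], [-26.6, -55.7], [-19.7, 55.7]]
w green 32 38 [[-36.1, -56.5], [-27.8, -55.6], [-20.8, 56.3]]
w green 40 164 [[-37.3, -60.6], [-29.7, -56.0], [-22.0, 60.2]]
w green 48 194 [[-38.9, -65.1], [-31.1, 60.0], [-22.6, 64.9]]
w green 56 57 [[-41.2, -66.3], [-30.6, 64.1], [-23.0, 65.6]]
w green 72 88 [[-43.0, -58.3], [-42.0, -15.3], [-41.1, 56.2]]
w green 80 557 [[-48.1, -55.2], [-45.5, 6.0], [-42.2, 56.5]]
w green 88 659 [[-54.2, -54.5], [-51.2, 4.3], [-48.0, 55.3]]
w green 96 113 [[-54.5, -49.4], [-53.7, 4.1], [-52.9, 52.0]]
w tin 134 7934 [[-35.0, -40.7], [-2.2, 3.6], [29.6, 41.6]]
w tin 142 1037 [[-35.3, -41.5], [-10.0, 1.1], [32.5, 42.5]]
w tin 150 1140 [[-35.3, -41.6], [-7.6, 1.8], [32.5, 42.5]]
w tin 158 1273 [[-35.3, -41.8], [-11.9, -0.6], [32.5, 42.5]]
w tin 166 1405 [[-35.3,
[... 476 characters left out ...]
.1, -68.1], [-19.4, 6.3], [15.8, 64.1]]
s green 56 14 [[-44.1, -69.7], [-42.6, -29.4], [-24.6, 40.1]]
s green 64 15 [[-45.7, -54.8], [-43.6, -14.3], [-42.4, 47.7]]
s green 72 10 [[-44.9, -59.1], [-44.1, -20.3], [-42.8, 23.2]]
s tin 134 39 [[-35.3, -43.6], [-30.7, -38.3], [35.0, 37.1]]
s tin 142 104 [[-35.5, -46.1], [-18.9, -41.5], [34.1, 39.4]]
s tin 150 110 [[-36.3, -45.6], [-20.7, -39.9], [34.4, 43.4]]
s tin 158 156 [[-35.6, -45.9], [-7.5, -6.5], [32.3, 45.3]]
s tin 166 179 [[-35.6, -46.4], [-5.5, -3.2], [34.6, 45.8]]
s tin 174 184 [[-35.7, -45.2], [-5.1, -6.2], [34.1, 45.6]]
s tin 182 241 [[-35.8, -45.6], [-8.9, -2.7], [36.0, 45.5]]
s tin 190 39 [[-35.6, -47.2], [-8.3, 0.2], [32.1, 41.9]]
```

View pics/c3.png

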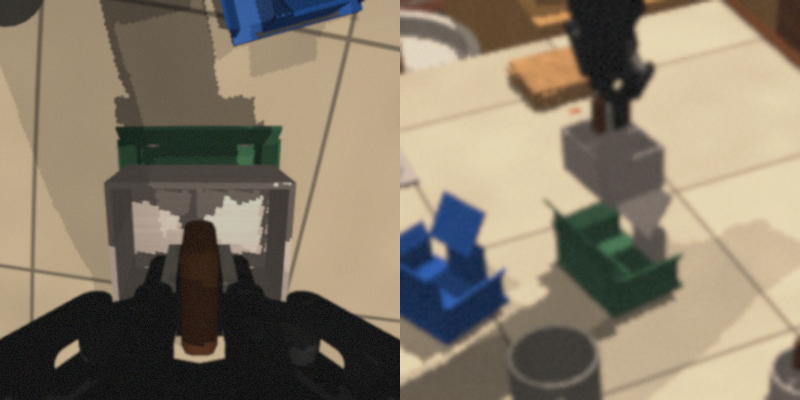

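Both views show the tin centred over the green bay: back gap about 7 mm, sides even. Pushing it down in stages.

{"op": "drive_tool", "data": {
  "slide": [
    [0, 0, 0.03],
    [0, 0, 0.07],
    [0, 0, 0.11],
    [0, 0, 0.15],
    [0, 0, 0.18],
    [0, 0, 0.2],
    [0, 0, 0.22],
    [0, 0, 0.24]
  ],
  "rotation": [
    [0, 0, 0],
    [0, 0, 0],
    [0, 0, 0],
    [0, 0, 0],
    [0, 0, 0],
    [0, 0, 0],
    [0, 0, 0],
    [0, 0, 0]
  ]
}}

```text
clock: 9.3
eef_pos: [0.5245, 0.2047, 0.1411]
tool_rot: [-0.078, 0.997, 0.0, -0.001]
ft_force: [-7.5, -0.2, 6.7]
grip_width: 0.013
grasp_force: 62.8
```

{"op": "drive_tool", "data": {
  "slide": [
    [0, 0, 0.02],
    [0, 0, 0.04],
    [0, 0, 0.06],
    [0, 0, 0.08],
    [0, 0, 0.1],
    [0, 0, 0.12],
    [0, 0, 0.14],
    [0, 0, 0.16]
  ],
  "rotation": [
    [0, 0, 0],
    [0, 0, 0],
    [0, 0, 0],
    [0, 0, 0],
    [0, 0, 0],
    [0, 0, 0],
    [0, 0, 0],
    [0, 0, 0]
  ]
}}

```text
clock: 10.3
eef_pos: [0.5217, 0.204, 0.0992]
tool_rot: [-0.078, 0.997, -0.0, -0.004]
ft_force: [-7.7, -1.3, 2.3]
grip_width: 0.0135
grasp_force: 61.9
```

Run:
```python
from h import *
st();plan([.5257,.2052,.07],98.9)
```

```text
10.3 tcp [0.5217 0.204  0.0992] yaw 98.99 tilt [-0.0079 -0.0015 -1.    ] F [-7.7 -1.3  2.3] w 0.0135 gf 61.86965346336365 j [ 0.37  0.45 -0.05  1.08  0.    0.22]
slide [-0.017  0.002  0.117] rot [-0.    -0.016  0.003]
```

{"op": "drive_tool", "data": {
  "slide": [
    [-0.006, 0, 0.015],
    [-0.01, 0, 0.03],
    [-0.01, 0, 0.045],
    [-0.01, 0, 0.06],
    [-0.01, 0, 0.075],
    [-0.01, 0, 0.09],
    [-0.01, 0, 0.105],
    [-0.01, 0, 0.12]
  ],
  "rotation": [
    [0, 0, 0],
    [0, 0, 0],
    [0, 0, 0],
    [0, 0, 0],
    [0, 0, 0],
    [0, 0, 0],
    [0, 0, 0],
    [0, 0, 0]
  ]
}}

```text
clock: 11.3
eef_pos: [0.5295, 0.2058, 0.0717]
tool_rot: [-0.078, 0.997, 0.001, 0.002]
ft_force: [-7.4, -1.2, 19.3]
grip_width: 0.0135
grasp_force: 64.5
```

Run:
```python
from h import *
st();s=snap("side","s4.png")
cv2.imwrite("pics/c4.png",cv2.resize(s["image"][80:210,250:380,::-1],(500,500),interpolation=cv2.INTER_CUBIC))
```

```text
11.3 tcp [0.5295 0.2058 0.0717] yaw 98.95 tilt [ 0.0029  0.0016 -1.    ] F [-7.4 -1.2 19.3] w 0.0135 gf 64.50189113616943 j [ 0.37  0.49 -0.07  1.01  0.    0.21]
```

View pics/c4.png

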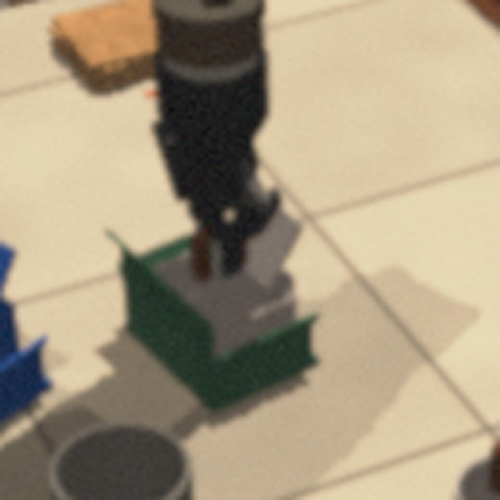

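{"op": "drive_tool", "data": {
  "slide": [
    [0.004, 0, 0.004],
    [0.008, 0, 0.008],
    [0.01, 0, 0.012],
    [0.01, 0, 0.014],
    [0.01, 0, 0.014],
    [0.01, 0, 0.014],
    [0.01, 0, 0.014],
    [0.01, 0, 0.014]
  ],
  "rotation": [
    [0, 0, 0],
    [0, 0, 0],
    [0, 0, 0],
    [0, 0, 0],
    [0, 0, 0],
    [0, 0, 0],
    [0, 0, 0],
    [0, 0, 0]
  ]
}}

```text
clock: 12.35
eef_pos: [0.5296, 0.2059, 0.0716]
tool_rot: [-0.078, 0.997, 0.001, 0.005]
ft_force: [-2.0, -1.4, 16.2]
grip_width: 0.0135
grasp_force: 64.0
```

```bash
cat > chk.py <<'E'
from h import *
st()
a=np.radians(8.9);e=np.array([[np.cos(a),np.sin(a)],[-np.sin(a),np.cos(a)]])
def flap(n,c):
    P=pts(c);L=(P[...,:2]-[.5257,.2052])@e.T*1000;z=P[...,2]*1000
    hsv=cv2.cvtColor(c["image"],cv2.COLOR_RGB2HSV)
    ok=(hsv[...,2]>50)&(hsv[...,1]<90)
    for lo in range(56,112,6):
        m=ok&(abs(L[...,1])<31)&(L[...,0]>16)&(L[...,0]<75)&(z>=lo)&(z<lo+6)
        if m.sum()>5:print(n,lo,m.sum(),np.percentile(L[m][:,0],[5,50,95]).round(1))
    m=(abs(L[...,1])<70)&(abs(L[...,0])<36)&(z>50)&(z<66)&ok;print(n,"rim z",np.median(z[m]),m.sum())
    m=(abs(L[...,1])<70)&(abs(L[...,0])<36)&(z>90)&(z<115);print(n,"grip top",np.percentile(z[m],[50,90]) if m.any() else "",m.sum())
import sys
flap("before",np.load("pics/side0.png.npz"))
flap("now",snap("side",sys.argv[1]+"s.png"));flap("nowtop",snap("top",sys.argv[1]+"t.png"))
E
python3 chk.py a5
```

```text
12.35 tcp [0.5296 0.2059 0.0716] yaw 98.94 tilt [ 0.0096  0.0029 -0.9999] F [-2.  -1.4 16.2] w 0.0135 gf 64.0258526802063 j [ 0.37  0.48 -0.08  1.   -0.    0.22]
before 62 24 [23.  26.2 46.1]
before 68 40 [23.2 26.3 39.6]
before 74 45 [26.3 29.7 34.1]
before 80 37 [30.6 33.9 37.8]
before 86 47 [34.3 38.3 42.2]
before 92 40 [38.5 42.6 48.3]
before 98 43 [42.1 46.6 50.8]
before 104 47 [46.7 50.8 54.6]
before 110 8 [49.4 52.3 53.3]
before rim z 55.932237905863325 92
before grip top [91.40781353 91.40781353] 1
now 56 11 [19.7 37.2 44.4]
now 62 18 [23.3 31.3 46.1]
now 68 23 [22.8 26.3 39.3]
now 74 31 [24.4 30.4 34. ]
now 80 30 [22.1 34.6 38.2]
now 86 22 [35.4 37.7 42. ]
now 92 22 [38.2 41.9 46.8]
now 98 21 [41.6 47.2 52.1]
now 104 24 [46.5 50.7 55.5]
now rim z 56.39571855208947 279
now grip top [102.41471852 110.53263636] 104
nowtop 92 8 [39.  43.6 47.4]
nowtop 98 11 [45.1 47.9 51.9]
nowtop 104 10 [51.  53.1 55. ]
nowtop rim z 58.04635318518425 19
nowtop grip top [ 98.01272744 112.70282875] 6
```

The flap profile matches its shut pose, and the tin rim is at z = 58 mm, which is seated. Letting go.

{"op": "drive_tool", "data": {
  "slide": [
    [0, 0, 0],
    [0, 0, 0],
    [0, 0, 0],
    [0, 0, 0],
    [0, 0, 0],
    [0, 0, 0],
    [0, 0, 0],
    [0, 0, 0]
  ],
  "rotation": [
    [0, 0, 0],
    [0, 0, 0],
    [0, 0, 0],
    [0, 0, 0],
    [0, 0, 0],
    [0, 0, 0],
    [0, 0, 0],
    [0, 0, 0]
  ],
  "gripper": 0.6
}}

```text
clock: 13.45
eef_pos: [0.5257, 0.2048, 0.0668]
tool_rot: [-0.078, 0.997, 0.0, 0.0]
ft_force: [0.1, -0.4, -0.3]
grip_width: 0.0515
grasp_force: 0.0
```

{"op": "drive_tool", "data": {
  "slide": [
    [0, 0, -0.03],
    [0, 0, -0.08],
    [0, 0, -0.15],
    [0, 0, -0.25],
    [0, 0, -0.4],
    [0, 0, -0.55],
    [0, 0, -0.7],
    [0, 0, -0.7]
  ],
  "rotation": [
    [0, 0, 0],
    [0, 0, 0],
    [0, 0, 0],
    [0, 0, 0],
    [0, 0, 0],
    [0, 0, 0],
    [0, 0, 0],
    [0, 0, 0]
  ]
}}

```text
clock: 14.45
eef_pos: [0.5278, 0.2056, 0.2469]
tool_rot: [-0.078, 0.997, 0.001, 0.004]
ft_force: [0.6, -0.4, -1.0]
grip_width: 0.0514
grasp_force: 0.0
```

```bash
python3 chk.py a6 | grep -v before
python3 - <<'E'
from h import *
w=snap("wrist","w6.png");s=cv2.imread("pics/a6s.png")
P=pts(w);q=P[(P[...,2]>.092)&(P[...,2]<.112)&(np.hypot(P[...,0]-.5257,P[...,1]-.2052)<.03)]
print("grip top z",np.percentile(q[:,2],[10,50,90]),q.mean(0))
cv2.imwrite("pics/c6.png",np.hstack([w["image"][:,120:520,::-1],cv2.resize(s[80:210,250:380],(400,400),interpolation=cv2.INTER_CUBIC)]))
E
```

```text
14.45 tcp [0.5278 0.2056 0.2469] yaw 98.95 tilt [ 0.0086  0.0033 -1.    ] F [ 0.6 -0.4 -1. ] w 0.0514 gf 0.0 j [ 0.37  0.36  0.21  1.41 -0.    0.22]
now 56 13 [16.8 28.6 43.9]
now 62 16 [22.1 29.4 44.5]
now 68 30 [21.2 26.7 42.5]
now 74 33 [23.8 29.5 34.7]
now 80 22 [28.4 34.1 36.4]
now 86 38 [30.3 37.8 42. ]
now 92 47 [35.6 41.6 45.1]
now 98 47 [38.7 45.9 49.7]
now 104 53 [23.8 50.6 55.2]
now 110 6 [24.9 52.2 53.8]
now rim z 56.35747912923128 289
now grip top [103.35854986 110.5486968 ] 134
nowtop 62 7 [23.7 24.8 26.3]
nowtop 68 24 [23.1 26.5 30.4]
nowtop 74 22 [27.1 30.4 33.5]
nowtop rim z 57.878800639163174 80
nowtop grip top [107.68291596 110.21802484] 103
grip top z [0.10388268 0.1068798  0.10804181] [0.52719458 0.20573929 0.10624366]
```

View pics/c6.png

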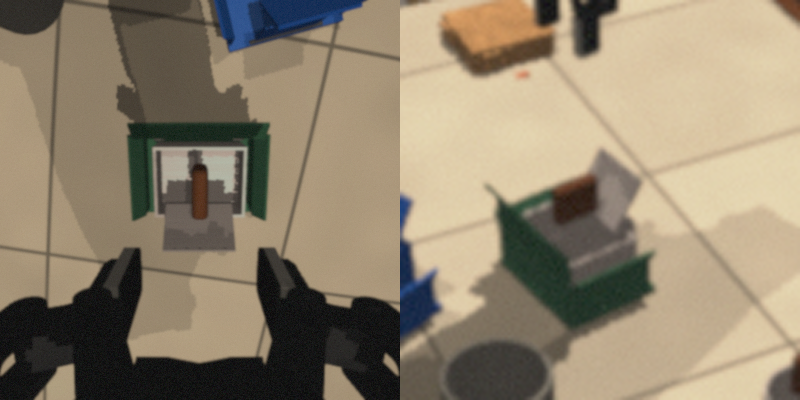

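The tin stands level in the green box, with its grip top about 107 mm above the shelf (108 expected when seated). The flap is shut over the rim and the gripper is clear.

```bash
python3 -c "
from workcell import bot
print(bot.job_done())"
```

```text
the job is handed in; nothing more can be done
None
```

The rectangular cap tin is fully home in the green wall box with the flap snapped shut over its rim, the round tin was left alone, and the job was handed in at about 14.5 s; no verdict came back.

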